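Find the high spot of a bent scooter rim with the dial indicator

ROBOT

A 6-joint arm with a two-finger parallel gripper is mounted at the origin on the work surface. World frame = base frame: x ahead of the robot, y to its left, z up, the work surface at z = 0. Lengths are in mm, angles in rad, forces in N, time in s.
With the tool pointing down it reaches from about 400 to 825 mm from the base axis. Payload 7 kg.
Tool frame: the origin (TCP) lies midway between the tips of the shut fingers; the grasp point (between the pads) lies 19 mm behind it; x points along the fingers, y is the direction in which the jaws open and shut, and the axes are right-handed (so a half turn about x gives the same grasp; the last joint's range is limited). The gripper opens to 88 mm and grips with 3 to 60 N. Pads are 19 mm wide; open, the fingers measure 130 mm over their backs; the gripper's body (78 mm by 193 mm) begins 47 mm behind the grasp point.
Start: joints at [-1.016, 0.359, 0.012, 0, -1.224, -0.288], TCP at [177.935, -651.102, 226.561] pointing down, gripper open.
Joint ranges: [-3.07, 3.07], [-1.43, 2.12], [-1.02, 1.25], [-3.03, 1.67], [-3.05, -0], [-3.03, 3.03]. Speed limits (rad/s): [2.39, 2.39, 3.01, 3.14, 3.14, 3.14].

INTERFACE

Orientations are given as [roll, pitch, yaw] about the fixed x, y, z axes, in that order (R = Rz(yaw) Ry(pitch) Rx(roll)).
In Python, from plant import * gives the robot as it stands.
- The arm moves only by the tool play_rows, never from a script. Its argument "motion" is text: rows parted by semicolons, each of 7 numbers parted by spaces: the shift along the tool's x, y, z in units of 40 mm (1.0 is 40 mm), then the turn, a rotation vector about the tool's x, y, z in units of 5 degrees (1.0 is 5 degrees), then the gripper's target within -1 to 1 (fully open at 1, half-way at 0, shut at -1). A call has 1 to 10 rows; each row shifts and turns the commanded pose from where the row before left it, along the tool's axes as they then stand; what a row does not reach is not made up. A row lasts 1/12 s, in which the tool goes at most 41.7 mm and 7.16 degrees, less where a joint would pass 70% of its speed; a pose out of reach is approached as far as the arm can. A call is refused whole if a number of a shift passes 1 or a number of a turn 1, either way. A call with a gripper value outside its range is refused whole. The fingers move at their own pace and stop on an object; "newtons" is the grip in N (left out, the last holds). Time passes only in rows, so rows that do not move let the fingers close. It gives the time, the measured TCP pose, the force and the opening at its end, in the units of the state.
- observe(): the state, without advancing time (a new reading comes with each control period).
- read_camera(name): name is "side" or "top" or "wrist"; returns (picture, depth): 480x640x3 uint8, red, green, blue; 480x640 float32, mm along the optical axis (not along the pixel's ray), 0 where there is no reading.
- camera_params(name): a dict with "mtx" (3x3 intrinsics, pixels), "R" (3x3) and "t" (3): a world point X has camera coordinates R X + t. Camera axes: x right, y down, z forward; pixel columns grow to the right and rows downward; lengths in mm; the calibration is good to about 2 mm. A picture is of the moment at which its call begins: read the wrist's pose just before it. camera_params takes no time and is no camera call; for the wrist camera it gives the pose at the moment of the call.
- finish_job(): hands the job in, once; it reports no verdict.
The state is a dict: "t": time; "joint_pos": joint angles; "dq": joint speeds; "tau": joint torques, N m; "ee_pos": TCP position; "tool_rot": TCP orientation; "contact_force": force on the tool from outside, world axes, zero at the start; "torque": the same for the moment, N m; "grip_width": finger opening in mm.
Only numpy, scipy, OpenCV 4.12 (cv2) and the standard library are available. Lean on these libraries where they do the work, as an engineer would, in place of code of your own. Each camera call takes 0.05 s, during which the arm holds its last target. There are 200 camera calls.

TASK

The scooter wheel on the run-out fixture has a bent upper rim flange. Slide the dial indicator up its rail until its plunger is pressed against the flange and the needle shows about a quarter turn, then turn the wheel under it to find where the flange stands out furthest (it is also bent less badly elsewhere) and leave the wheel standing still with that highest spot right at the plunger, the plunger still bearing on it, ready for marking. Never bottom the indicator's plunger, and leave everything else on the bench where it is.

Things in the scene. Friction and masses are not known exactly. Their poses are not given: they have to be found in the camera images.
- fixture: the bench run-out fixture, fixed to the bench: green base plate 200 x 410 mm, 18 mm thick; origin at bench height. Its +y axis points along the base from the indicator to the wheel. The wheel's vertical spindle stands 100 mm along +y from the origin; the indicator's rail runs along y on the other half.
- hub (a point): point on the spindle axis of the wheel, 98 mm above the bench, level with the tops of the spokes. The bare aluminium wheel lies flat: rim 66 to 106 mm above the bench, 180 mm across outside where it is true, 156 mm inside; hub and hand nut up to 52 mm across, top at 135 mm.
- spoke (a point): point on top of one of the wheel's three spokes, 50 mm from the spindle axis; turns with the wheel. Spokes are 18 mm wide, 120 degrees apart, 78 to 98 mm above the bench; the windows between them are open from 26 to 78 mm radius, so closed fingers can reach in and push a spoke either way.
- wheel (a joint): turn of the wheel on its spindle, rad, anticlockwise seen from above positive, no end stops; at 0 (and every 120 degrees) a spoke points straight at the indicator. Turns stiffly (about 0.2 N m, some 4 N at 50 mm radius) and stays where it is left. Where the bends in the flange lie relative to the spokes is not known.
- gauge_grip (a point): middle of the black grip post on the indicator's carriage, 124 mm above the bench: upright round post 20 mm in diameter, gripped part from 108 to 138 mm above the bench. 36 mm from it towards the wheel is the rear edge of the indicator's case (80 mm in diameter, dial face up, top at 117 mm). Fixture +y is the way to the wheel.
- gauge (a joint): travel of the carriage along its rail towards the wheel, m, 0 fully back to 0.055 m; friction of about 6 N holds it where it is left, also against the plunger.
- plunger_tip (a point): front of the plunger's 10 mm ball tip, 103 mm above the bench, level with the rim's upper flange; points along fixture +y at the spindle axis. Pressed on, its level distance from the hub is the flange's radius there: 90 mm where true, 92 at the lesser bend, 94 at the highest spot. Each bend is rounded, spreads 30 degrees either side of its peak and drops 0.5 mm in the first 10 degrees.
- needle (a joint): turn of the red needle on the white dial, rad, clockwise seen from above: one full turn (6.283) per 20 mm of plunger travel, 0 (pointing away from the wheel, at the grip post) when the plunger is free, 6.283 when it is bottomed. The sprung plunger pushes back with 1 N free to 3.4 N bottomed.
- tyre: black rubber scooter tyre lying flat, 236 mm across, 56 mm high; bystander
- brake_disc: steel scooter brake disc lying flat, 120 mm across, 4 mm thick; bystander
- spanner: steel spanner, 190 mm, lying near the fixture; bystander
- screwdriver: screwdriver, 200 mm; bystander
- marker: white marker pen with red cap, 115 mm, lying near the fixture; bystander
- cleaner: bottle of cleaner, 64 mm across, 170 mm tall; bystander
- parts_tray: open blue parts tray, 120 x 170 x 35 mm; bystander
- tape_roll: roll of blue tape lying flat, 90 mm across, 24 mm high; bystander

How it is judged (in metres and radians):
On the way:
1. the indicator is slid up: plunger pressed on the flange, needle at about a quarter turn (0.15 to 0.4 turn) (value of joint needle between 0.942 and 2.513 rad), for 0.3 s.
At the end, for the whole second after the job is handed in: The wheel stands still with the highest spot of its upper flange at the plunger (flange radius under the tip more than 93.4 mm, which means within about 11 degrees of the peak), the plunger still pressed in by 3 to 13 mm (horizontal distance between plunger_tip and hub above 0.0934 m and value of joint needle between 0.942 and 4.08 rad and velocity of joint wheel between -0.05 and 0.05 rad/s); the robot touches nothing.
It fails at once if the indicator's plunger is bottomed (needle beyond 0.92 turn) (value of joint needle above 5.8 rad).
It fails at once if a bystander is moved more than 25 mm (distance of any of tyre, brake_disc, spanner, screwdriver, marker, cleaner, parts_tray, tape_roll from where it was at the start of the episode above 0.025 m).
It also fails if it takes over 72 s, if anything falls off the work surface, if the arm or the gripper's body presses on something with over 40 N, if the wrist force passes 120 N, or if a joint passes its speed limit or range.

## Working session

There is one attempt and no reset: what is moved stays moved. The work goes in short steps, Python scripts to look and compute and a tool call to move; the robot and the scene stay as the last step left them, time stands still between calls to the robot, and variables do not carry over. Pictures are saved under pics/ and viewed, about 8 in all and at most 12, crops included, and the job is handed in when it is done.

Besides the shell and the picture viewer there is one more tool, called after "Request:" by a JSON object that holds its "fn" and its "kwargs", one argument or row to a line. play_rows: Moves the arm, as the interface text tells. Its arguments: {"type":"object","properties":{"motion":{"type":"string"},"newtons":{"type":"number"}},"required":["motion"]}

```bash
mkdir -p pics; ls; python3 - <<'E'
from plant import *
import cv2,numpy as np
print(observe())
for n in("top","side"):
    p,d=read_camera(n); cv2.imwrite(f"pics/{n}0.png",p[:,:,::-1]); np.save(f"{n}0.npy",d); c=camera_params(n); print(n,c)
E
```

```text
pics
{'t': 0.0, 'joint_pos': array([-1.01590463e+00,  3.59379228e-01,  1.10856671e-02, -3.27162540e-04,
       -1.22408968e+00, -2.88089445e-01]), 'dq': array([-0.00089432,  0.00058837, -0.00050711,  0.0013667 ,  0.00194576,
        0.00194879]), 'tau': array([-1.43106317e-03, -5.82722855e+01,  2.93056816e+01,  6.99755833e+00,
        6.80639219e-03, -8.02030740e-05]), 'ee_pos': array([ 177.80285845, -650.67424671,  225.64344145]), 'tool_rot': array([1.66747622, 1.56917987, 1.93416706]), 'contact_force': array([-0.31826228,  0.45930789,  0.05010873]), 'torque': array([ 0.00984477,  0.0727647 , -0.01048948]), 'grip_width': 87.8592284864148}
top {'mtx': array([[589.23923224,   0.        , 316.95595741],
       [  0.        , 589.23923224, 239.86659147],
       [  0.        ,   0.        ,   1.        ]]), 'R': array([[-0.01893127, -0.99971201,  0.01474789],
       [-0.98084462,  0.01570975, -0.19415723],
       [ 0.19386963, -0.01814103, -0.98085956]]), 't': array([ -44.79893828,  549.6571864 , 1438.84605295])}
side {'mtx': array([[509.59018046,   0.        , 309.12655273],
       [  0.        , 509.59018046, 229.71090538],
       [  0.        ,   0.        ,   1.        ]]), 'R': array([[-0.95588487, -0.29354489, -0.0107479 ],
       [-0.17575973,  0.60088588, -0.77977219],
       [ 0.23535641, -0.74348339, -0.62597109]]), 't': array([ 485.94822006,  219.01692659, 1203.83769339])}
```

View pics/top0.png

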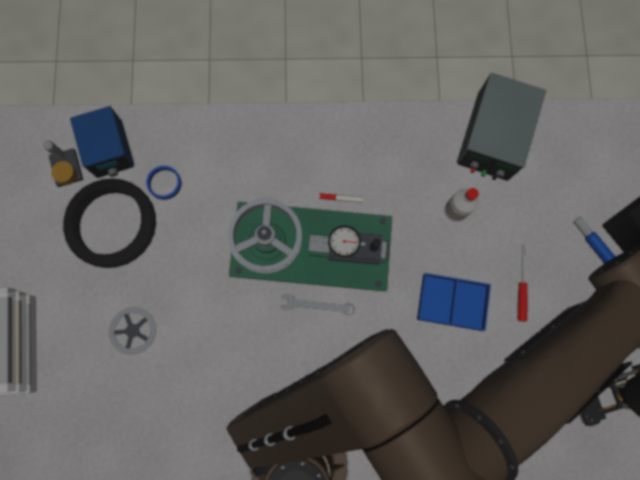

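The top picture shows the wheel hub at about (265,234), the dial at (345,241) and the grip post at (376,244). The marker and spanner lie on either side of the fixture.

```bash
cat > h.py <<'E'
from plant import *
import cv2,numpy as np
from scipy.spatial.transform import Rotation as Ro
def back(c,u,v,z):
    r=c["R"].T@np.linalg.solve(c["mtx"],[u,v,1.]); o=-c["R"].T@c["t"]
    return o+r*(z-o[2])/r[2]
def proj(c,X):
    q=c["mtx"]@(c["R"]@np.asarray(X,float)+c["t"]); return q[:2]/q[2]
E
python3 - <<'E'
from h import *
c=camera_params("top"); p=cv2.imread("pics/top0.png")
hsv=cv2.cvtColor(p,cv2.COLOR_BGR2HSV)
m=cv2.inRange(hsv,(55,60,30),(95,255,200)); m[:,:200]=0;m[:,420:]=0
m[:180]=0;m[310:]=0
box=cv2.minAreaRect(cv2.findNonZero(m)); pts=cv2.boxPoints(box)
w=np.array([back(c,*q,18) for q in pts]); print(w.round(), w.mean(0))
for i in range(4): e=w[(i+1)%4]-w[i]; print(np.linalg.norm(e),np.degrees(np.arctan2(e[1],e[0])))
for n,u,v,z in(("hub",264,233,135),("rimc",265.5,235,106),("dial",344.5,241,117),("post",376,244,138)): print(n,back(c,u,v,z).round(1))
cv2.imwrite("pics/z.png",cv2.resize(p[185:305,220:410],None,fx=4,fy=4,interpolation=cv2.INTER_CUBIC))
R=Ro.from_euler("xyz",observe()["tool_rot"]).as_matrix(); print(R.round(3)); cw=camera_params("wrist"); print(cw, -cw["R"].T@cw["t"])
E
```

```text
[[ 466.  172.   18.]
 [ 661.  156.   18.]
 [ 615. -255.   18.]
 [ 422. -229.   18.]] [541.01427939 -38.99931917  18.        ]
195.4264017798143 -4.66410550252118
412.83305972937467 -96.30386228550515
195.2340602334644 172.357335959502
402.67939751186907 83.71970179065245
hub [551.6  73.7 135. ]
rimc [552.7  72.1 106. ]
dial [ 532.5 -120.   117. ]
post [ 519.9 -193.7  138. ]
[[-0.001 -0.263  0.965]
 [ 0.001  0.965  0.263]
 [-1.     0.002 -0.   ]]
{'mtx': array([[383.87519423,   0.        , 319.68038656],
       [  0.        , 383.87519423, 244.9155789 ],
       [  0.        ,   0.        ,   1.        ]]), 'R': array([[-0.26423163,  0.96445756,  0.00180442],
       [ 0.91868515,  0.25112098,  0.30488663],
       [ 0.29359708,  0.08221838, -0.95238694]]), 't': array([675.15819502, -37.86151646, 391.9117718 ])} [  98.11681096 -673.87595787  383.57685595]
```

View pics/z.png

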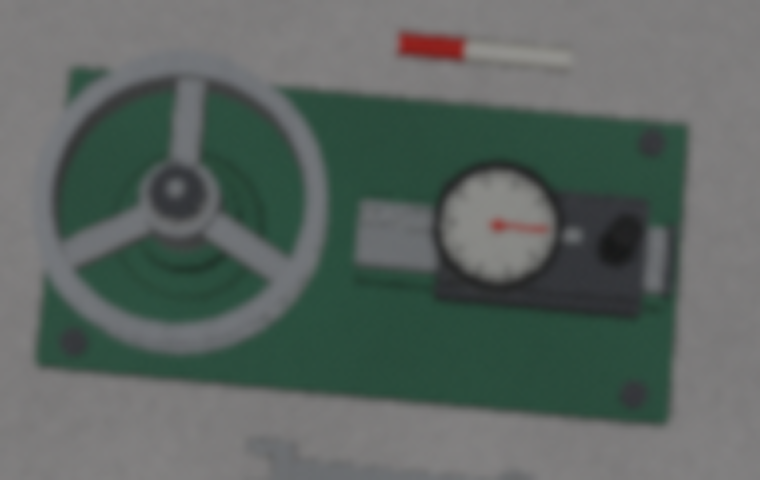

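```bash
cat >> h.py <<'E'
def plan(P0,y0,P1,y1,g,n):
    """tool down, yaw of tool-y axis in deg; print rows"""
    a=(y1-y0)/n; out=[]; P=np.array(P0,float); y=y0
    for k in range(n):
        t=np.radians(y); ty=np.array([np.cos(t),np.sin(t),0]); tz=np.array([np.sin(t),-np.cos(t),0])
        d=(np.array(P1)-P)/(n-k)/40; s=np.round([-d[2],d@ty,d@tz],2); r=round(-a/5,2)
        out.append(f"{s[0]:g} {s[1]:g} {s[2]:g} {r:g} 0 0 {g:g}")
        P=P+40*(-s[0]*np.array([0,0,1])+s[1]*ty+s[2]*tz); y-=r*5
    for i in range(0,n,10): print("; ".join(out[i:i+10]))
    print(P,y)
def pose():
    o=observe(); R=Ro.from_euler("xyz",o["tool_rot"]).as_matrix()
    return o["ee_pos"],np.degrees(np.arctan2(R[1,1],R[0,1])),R,o
E
python3 - <<'E'
from h import *
P,y,R,o=pose(); plan(P,y,[524.4,-195.6,200],173.9,1,20)
E
```

```text
0.03 0.43 0.57 -0.69 0 0 1; 0.03 0.4 0.59 -0.69 0 0 1; 0.03 0.36 0.62 -0.69 0 0 1; 0.03 0.33 0.64 -0.69 0 0 1; 0.03 0.29 0.65 -0.69 0 0 1; 0.03 0.25 0.67 -0.69 0 0 1; 0.03 0.21 0.68 -0.69 0 0 1; 0.03 0.16 0.7 -0.69 0 0 1; 0.03 0.12 0.7 -0.69 0 0 1; 0.03 0.08 0.71 -0.69 0 0 1
0.03 0.04 0.71 -0.69 0 0 1; 0.03 -0.01 0.72 -0.69 0 0 1; 0.04 -0.05 0.71 -0.69 0 0 1; 0.03 -0.09 0.71 -0.69 0 0 1; 0.04 -0.14 0.7 -0.69 0 0 1; 0.03 -0.18 0.69 -0.69 0 0 1; 0.04 -0.22 0.68 -0.69 0 0 1; 0.03 -0.26 0.67 -0.69 0 0 1; 0.04 -0.3 0.65 -0.69 0 0 1; 0.03 -0.33 0.64 -0.69 0 0 1
[ 524.26520829 -195.58069517  200.07447704] 174.27634699516528
```

Request:
{"fn": "play_rows", "kwargs": {
  "motion": "0 0.43 0.57 -0.69 0 0 1; 0 0.4 0.59 -0.69 0 0 1; 0 0.36 0.62 -0.69 0 0 1; 0 0.33 0.64 -0.69 0 0 1; 0 0.29 0.65 -0.69 0 0 1; 0 0.25 0.67 -0.69 0 0 1; 0 0.21 0.68 -0.69 0 0 1; 0 0.16 0.7 -0.69 0 0 1; 0 0.12 0.7 -0.69 0 0 1; 0 0.08 0.71 -0.69 0 0 1"
}}

```text
t: 0.93
ee_pos: [351.4, -422.3, 226.3]
tool_rot: [1.421, 1.57, 2.293]
contact_force: [0.6, -0.9, -0.5]
grip_width: 87.7
```

Request:
{"fn": "play_rows", "kwargs": {
  "motion": "0.03 0.04 0.71 -0.69 0 0 1; 0.03 0 0.72 -0.69 0 0 1; 0.04 -0.05 0.71 -0.69 0 0 1; 0.03 -0.09 0.71 -0.69 0 0 1; 0.04 -0.14 0.7 -0.69 0 0 1; 0.03 -0.18 0.69 -0.69 0 0 1; 0.04 -0.22 0.68 -0.69 0 0 1; 0.03 -0.26 0.67 -0.69 0 0 1; 0.04 -0.3 0.65 -0.69 0 0 1; 0.03 -0.33 0.64 -0.69 0 0 1"
}}

```text
t: 1.77
ee_pos: [524.5, -194.4, 212.6]
tool_rot: [1.39, 1.57, 2.864]
contact_force: [-0.2, -0.3, -0.5]
grip_width: 87.6
```

Request:
{"fn": "play_rows", "kwargs": {
  "motion": "0 0 0 0 0 0 1; 0 0 0 0 0 0 1"
}}

```text
t: 1.93
ee_pos: [524.4, -194.4, 212.3]
tool_rot: [1.481, 1.57, 2.955]
contact_force: [-0.6, 0.2, -0.4]
grip_width: 87.3
```

```bash
python3 - <<'E'
from h import *
P,y,R,o=pose(); print(P,y,o["t"]); 
c=camera_params("wrist"); p,d=read_camera("wrist"); cv2.imwrite("pics/w1.png",p[:,:,::-1])
np.save("w1.npy",d); np.savez("w1c.npz",**c)
for X in([524.4,-195.6,138],[532.5,-120,117],[552.5,72.2,106]): print(proj(c,X))
E
```

```text
[ 524.42017295 -194.42445039  212.31171128] 174.40843751462106 1.9333
[319.95056526 257.4824142 ]
[318.88324734 343.08699572]
[317.61310311 517.24876449]
```

View pics/w1.png

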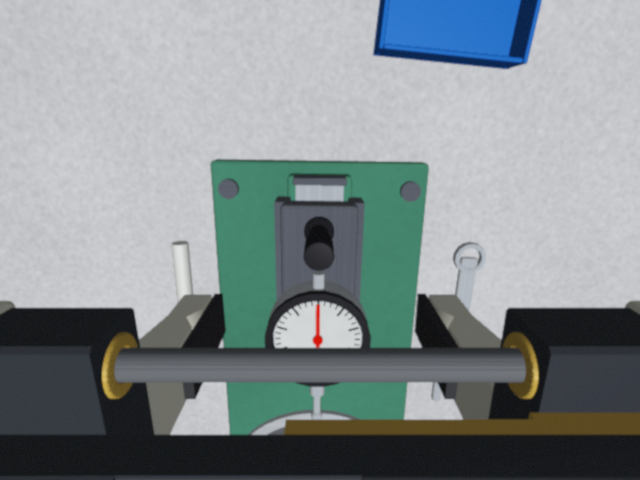

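The wrist picture shows the post top at (319,253), within 4 px of the prediction. The dial is at (318,340) with the needle at zero. I'll go down onto the post.

Request:
{"fn": "play_rows", "kwargs": {
  "motion": "0.5 0 -0.05 0 0 0 1; 0.5 0 0 0 0 0 1; 0.5 0 0 0 0 0 1; 0.5 0 0 0 0 0 1; 0.35 0 0 0 0 0 1; 0.2 0 0 0 0 0 1; 0 0 0 0 0 0 1; 0 0 0 0 0 0 1"
}}

```text
t: 2.65
ee_pos: [523.6, -198.3, 111.2]
tool_rot: [2.409, 1.57, -2.404]
contact_force: [0.2, 0.1, 0.1]
grip_width: 87.6
```

Request:
{"fn": "play_rows", "kwargs": {
  "motion": "0 0 0 0 0 0 -1; 0 0 0 0 0 0 -1; 0 0 0 0 0 0 -1; 0 0 0 0 0 0 -1; 0 0 0 0 0 0 -1; 0 0 0 0 0 0 -1; 0 0 0 0 0 0 -1; 0 0 0 0 0 0 -1; 0 0 0 0 0 0 -1; 0 0 0 0 0 0 -1",
  "newtons": 30
}}

```text
t: 3.48
ee_pos: [523.8, -197.7, 110.9]
tool_rot: [1.63, 1.571, 3.101]
contact_force: [0.5, -0.5, 0.7]
grip_width: 26.4
```

```bash
python3 - <<'E'
from h import *
P,y,R,o=pose(); print(P,y,o["t"],o["contact_force"],o["grip_width"]); 
c=camera_params("wrist"); p,d=read_camera("wrist"); cv2.imwrite("pics/w2.png",p[:,:,::-1])
E
```

```text
[ 523.80552741 -197.66444666  110.92624328] 174.28859920146778 3.4833 [ 0.47512903 -0.52017095  0.65455853] 26.393398189866005
```

View pics/w2.png

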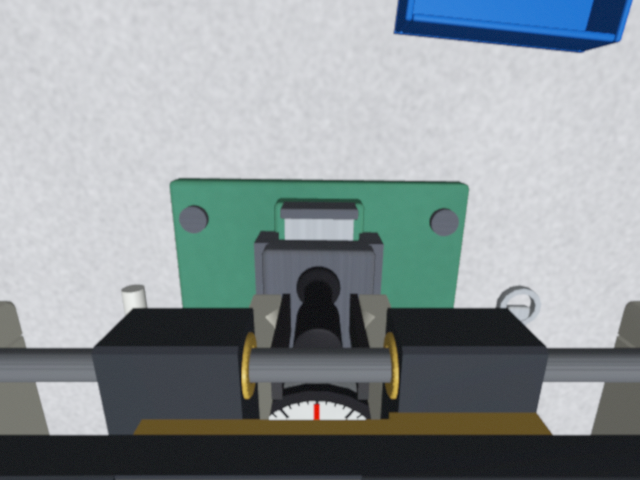

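Request:
{"fn": "play_rows", "kwargs": {
  "motion": "0 0 0 0 0 0 -1; 0 0 0 0 0 0 -1; 0 0 0.05 0 0 0 -1; 0 0 0.08 0 0 0 -1; 0 0 0.08 0 0 0 -1; 0 0 0.08 0 0 0 -1; 0 0 0.05 0 0 0 -1; 0 0 0 0 0 0 -1; 0 0 0 0 0 0 -1",
  "newtons": 50
}}

```text
t: 4.28
ee_pos: [526.3, -184.4, 111.0]
tool_rot: [-1.805, 1.569, -0.333]
contact_force: [5.7, -2.9, -5.0]
grip_width: 18.9
```

```bash
cat >> h.py <<'E'
def crop(cam,name,X,w,h,f):
    c=camera_params(cam); p,d=read_camera(cam); u,v=proj(c,X).astype(int)
    y0,x0=max(v-h//2,0),max(u-w//2,0)
    q=p[y0:y0+h,x0:x0+w,::-1]; cv2.imwrite(f"pics/{name}.png",cv2.resize(q,None,fx=f,fy=f,interpolation=cv2.INTER_CUBIC)); print(name,x0,y0)
    return p,d,c
E
python3 - <<'E'
from h import *
P,y,R,o=pose(); print(P,y,o["t"],o["contact_force"],o["grip_width"]); 
a=crop("side","s1",[545,-40,110],160,120,5)
cv2.imwrite("pics/s1full.png",a[0][:,:,::-1])
E
```

```text
[ 526.26083348 -184.44068562  111.04534612] 174.30227144570551 4.2833 [ 5.67859003 -2.91050991 -5.04307637] 18.85949180162587
s1 219 174
```

View pics/s1.png

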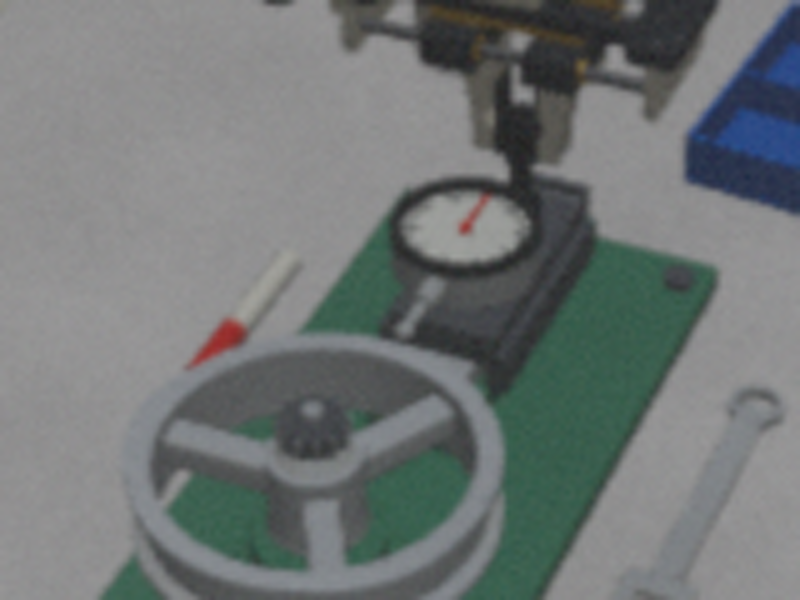

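The side crop shows the dial clearly at (465,228) with its needle still at zero. The plunger tip at (405,330) is just short of the rim. I'll write a needle reader and compute the gap.

```bash
cat >> h.py <<'E'
FA=np.radians(83.9); FY=np.array([np.cos(FA),np.sin(FA),0]); FX=np.array([np.sin(FA),-np.cos(FA),0])
def needle(dial,p=None):
    """turns, clockwise from -FY; dial=approx centre xy"""
    c=camera_params("side")
    if p is None: p,_=read_camera("side")
    a=p.astype(int); m=(a[...,0]>1.5*a[...,1]+15)&(a[...,0]>1.5*a[...,2]+15)
    v,u=np.nonzero(m); q=np.array([back(c,s,t,117) for s,t in zip(u,v)])[:,:2]-dial[:2]
    w=a[v,u,0]-a[v,u,1]; k=np.hypot(*q.T)<37; q,w=q[k],w[k]
    l=np.stack([q@FX[:2],q@FY[:2]],1); mu=np.average(l,axis=0,weights=w)
    ev,E=np.linalg.eigh(np.cov(l.T,aweights=w)); d=E[:,1]*np.sign(E[:,1]@mu)
    return (np.arctan2(-d[0],-d[1])/(2*np.pi))%1, mu.round(1), len(l)
E
python3 - <<'E'
from h import *
c=camera_params("side"); p=cv2.imread("pics/s1full.png")[:,:,::-1]
P=pose()[0]; print(needle(P+76*FY,p))
print(back(c,219+465/5,174+228/5,117),P+76*FY)
tip=back(c,219+403/5,174+333/5,103); print(tip)
hub=np.array([552.5,72.2,103]); print((hub-tip)@FY-90,(hub-tip)@FX, proj(c,hub-90*FY+[0,0,3]), proj(c,[552.5,72.2,135]))
E
```

```text
(np.float64(0.49629358050978123), array([-2.4,  3.7]), 3)
[ 530.36968639 -101.47017802  117.        ] [ 534.31557917 -108.88860355  111.02893041]
[540.65057195 -26.93127515 103.        ]
9.829156800620169 1.2482430363341395 [297.52429931 241.88932612] [281.49957599 255.29272755]
```

```bash
sed -i 's/m=(a\[.*$/m=(a[...,0]>a[...,1]+18)\&(a[...,0]>a[...,2]+18)/' h.py; python3 - <<'E'
from h import *
p=cv2.imread("pics/s1full.png")[:,:,::-1]
print(p[209:222:1,310:320,0]-0); print((p[209:222,310:320,0].astype(int)-p[209:222,310:320,1]))
P=pose()[0]
for D in([534.3,-109],[530.4,-101.5]): print(needle(np.array(D),p))
E
```

```text
[[ 96  95  97  95  97  97 104 112 130 138]
 [ 56  55  52  56  54  55  63  67  86  90]
 [ 49  58  56  52  55  51  52  48  50  54]
 [ 97  96 104 100  98  82  69  64  50  52]
 [113 131 136 131 134 127 131 111  97  88]
 [135 146 150 150 150 142 144 144 134 122]
 [151 155 154 151 146 145 148 151 146 138]
 [155 153 152 147 141 146 152 152 154 144]
 [155 153 153 144 145 152 155 155 154 150]
 [154 154 150 150 152 153 154 156 155 154]
 [154 150 142 143 153 152 153 154 154 154]
 [148 139 140 140 151 152 152 153 151 151]
 [153 151 149 146 152 154 154 149 154 153]]
[[-2  0  2 -1 -1 -2  0 -2 -1  0]
 [ 1 -1 -1  0 -3 -1  3 -2  1  1]
 [-4  2 -1 -2 -1  4  2  1 -3 -1]
 [-4 -3 -1 -4  0 12 19 12 -3  1]
 [-2 -1 -1 -4  7 39 45 13  1 -3]
 [-2 -2 -1  1 21 52 26  1 -1  0]
 [-3 -2  2 15 45 30  5  0 -2 -2]
 [-2 -1 14 43 42 12 -1 -2 -1 -2]
 [ 1  8 35 57 25  4 -1 -1 -1 -3]
 [12 41 66 45  5 -2 -1  0 -2 -1]
 [19 71 78 30 -1 -2 -2 -3 -1 -2]
 [10 45 39 14 -2 -2 -1 -1 -2 -2]
 [ 1  6  5  0 -2 -2 -1 -3 -1 -2]]
(np.float64(0.9978304464253731), array([-2.6, -5.1]), 22)
(np.float64(0.9978304464253731), array([  2. , -12.1]), 22)
```

Request:
{"fn": "play_rows", "kwargs": {
  "motion": "0 0 0.04 0 0 0 -1; 0 0 0.06 0 0 0 -1; 0 0 0.05 0 0 0 -1; 0 0 0 0 0 0 -1; 0 0 0 0 0 0 -1"
}}

```text
t: 4.75
ee_pos: [526.9, -178.6, 111.0]
tool_rot: [-1.863, 1.569, -0.392]
contact_force: [6.2, -3.1, -5.3]
grip_width: 19.1
```

```bash
python3 - <<'E'
from h import *
P,y,R,o=pose(); print(P,y,o["t"],o["contact_force"])
p,_=read_camera("side"); cv2.imwrite("pics/s2.png",p[:,:,::-1])
print(needle(P+80*FY,p))
E
```

```text
[ 526.9091975  -178.60445426  111.0342665 ] 174.29923709293448 4.75 [ 6.24310648 -3.12722896 -5.34837758]
(np.float64(0.9972057427345938), array([-2.5, -9.2]), 21)
```

Request:
{"fn": "play_rows", "kwargs": {
  "motion": "0 0 0.04 0 0 0 -1; 0 0 0.06 0 0 0 -1; 0 0 0.03 0 0 0 -1; 0 0 0 0 0 0 -1; 0 0 0 0 0 0 -1"
}}

```text
t: 5.22
ee_pos: [527.5, -173.7, 111.1]
tool_rot: [-1.962, 1.569, -0.491]
contact_force: [6.1, -5.1, -6.2]
grip_width: 18.7
```

```bash
python3 - <<'E'
from h import *
P,y,R,o=pose(); print(P,y,o["t"],o["contact_force"])
p,_=read_camera("side"); cv2.imwrite("pics/s3.png",p[:,:,::-1])
print(needle(P+80*FY,p))
E
```

```text
[ 527.48510424 -173.69625749  111.06581286] 174.29635180313483 5.2167 [ 6.05766469 -5.10881323 -6.23565587]
(np.float64(0.1203535396911364), array([-9.4, -7.3]), 28)
```

Request:
{"fn": "play_rows", "kwargs": {
  "motion": "0 0 0.04 0 0 0 -1; 0 0 0.04 0 0 0 -1; 0 0 0 0 0 0 -1; 0 0 0 0 0 0 -1; 0 0 0 0 0 0 -1; 0 0 0 0 0 0 -1; 0 0 0 0 0 0 -1"
}}

```text
t: 5.85
ee_pos: [527.8, -170.6, 111.1]
tool_rot: [-2.007, 1.569, -0.536]
contact_force: [7.0, -5.2, -6.6]
grip_width: 18.9
```

```bash
python3 - <<'E'
from h import *
P,y,R,o=pose(); print(P,y,o["t"],o["contact_force"])
p,_=read_camera("side"); cv2.imwrite("pics/s4.png",p[:,:,::-1])
print(needle(P+80*FY,p))
q=p[180:280,220:340,::-1]; cv2.imwrite("pics/s4c.png",cv2.resize(q,None,fx=5,fy=5,interpolation=cv2.INTER_CUBIC))
E
```

```text
[ 527.82655159 -170.5844898   111.05180478] 174.3025672469149 5.85 [ 6.98348097 -5.21806393 -6.57509587]
(np.float64(0.2786745099695844), array([-11.9,   1.8]), 25)
```

View pics/s4c.png

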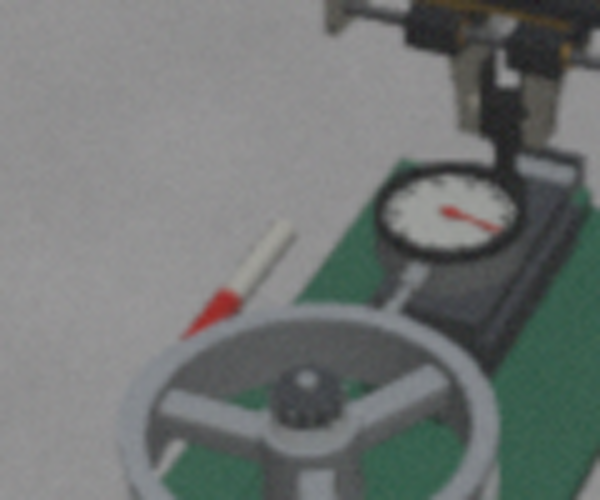

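The needle is at 0.28 turn and the plunger bears on the rim. I'll release the post, lift, and measure the spokes.

Request:
{"fn": "play_rows", "kwargs": {
  "motion": "0 0 0 0 0 0 1; 0 0 0 0 0 0 1; 0 0 0 0 0 0 1; 0 0 0 0 0 0 1; 0 0 0 0 0 0 1; 0 0 0 0 0 0 1; -0.5 0 0 0 0 0 1; -0.7 0 0 0 0 0 1; -0.8 0 0 0 0 0 1; -0.6 0 0 0 0 0 1"
}}

```text
t: 6.73
ee_pos: [526.8, -169.9, 217.3]
tool_rot: [-1.834, 1.57, -0.363]
contact_force: [0.3, -0.3, -0.2]
grip_width: 80.0
```

```bash
cat >> h.py <<'E'
def needle_top(dial,p=None):
    c=camera_params("top")
    if p is None: p,_=read_camera("top")
    a=p.astype(int); m=(a[...,0]>a[...,1]+15)&(a[...,0]>a[...,2]+15)
    v,u=np.nonzero(m); q=np.array([back(c,s,t,117) for s,t in zip(u,v)])[:,:2]-dial[:2]
    w=a[v,u,0]-a[v,u,1]; k=np.hypot(*q.T)<37; q,w=q[k],w[k]
    l=np.stack([q@FX[:2],q@FY[:2]],1); mu=np.average(l,axis=0,weights=w)
    ev,E=np.linalg.eigh(np.cov(l.T,aweights=w)); d=E[:,1]*np.sign(E[:,1]@mu)
    return (np.arctan2(-d[0],-d[1])/(2*np.pi))%1, mu.round(1), len(l)
E
python3 - <<'E'
from h import *
P,y,R,o=pose(); print(P,y,o["t"],o["contact_force"],o["joint_pos"].round(2))
p,d=read_camera("top"); cv2.imwrite("pics/t5.png",p[:,:,::-1])
D=[536.5,-94]
print(needle_top(np.array(D),p),needle(np.array(D)))
print(needle_top(np.array([532.5,-120]),cv2.imread("pics/top0.png")[:,:,::-1]))
q=p[175:295,220:420,::-1]; cv2.imwrite("pics/t5c.png",cv2.resize(q,None,fx=4,fy=4,interpolation=cv2.INTER_CUBIC))
E
```

```text
[ 526.84772667 -169.92794059  217.33022386] 174.3065192623604 6.7333 [ 0.27802402 -0.29861426 -0.16625452] [ 0.04  0.17 -0.27  0.   -1.13 -0.14]
(np.float64(0.2747766468239115), array([-10.9,   3.6]), 48) (np.float64(0.2787073952020551), array([-12.3,   4.7]), 25)
(np.float64(0.003805309646501666), array([ 0.4, -8.7]), 44)
```

View pics/t5c.png

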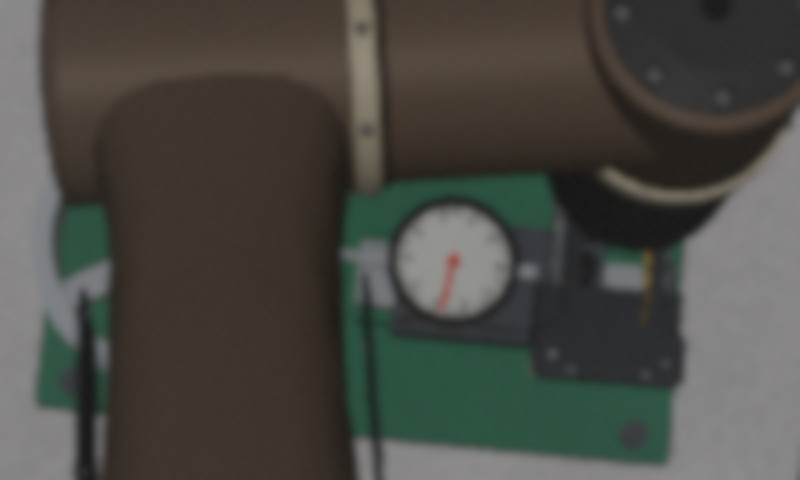

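The top picture shows the dial uncovered, needle at (445,295) from the pivot at (453,260). Both cameras read about 0.275 turn.

```bash
python3 - <<'E'
from h import *
c=camera_params("top"); H=np.array([552.5,72.2])
for u,v in((190,95),(90,247),(270,262)):
    q=back(c,220+u/4,185+v/4,98)[:2]-H; print(q.round(1),np.hypot(*q),np.degrees(np.arctan2(q[1],q[0])))
E
```

```text
[68.3 -4.6] 68.43461162357966 -3.846520760646089
[-26.6  56.8] 62.71070598359783 115.11799189764274
[-37.7 -53.2] 65.22440717635077 -125.34983558123588
```

Request:
{"fn": "play_rows", "kwargs": {
  "motion": "0.05 -0.09 0.4 0 0 0 -1; 0.05 -0.09 0.6 0 0 0 -1; 0.05 -0.09 0.7 0 0 0 -1; 0.05 -0.09 0.7 0 0 0 -1; 0.05 -0.09 0.7 0 0 0 -1; 0.05 -0.09 0.7 0 0 0 -1; 0.05 -0.09 0.7 0 0 0 -1; 0.05 -0.08 0.48 0 0 0 -1; 0 0 0 0 0 0 -1; 0 0 0 0 0 0 -1",
  "newtons": 20
}}

```text
t: 7.67
ee_pos: [574.4, 26.6, 198.1]
tool_rot: [1.886, 1.569, -2.924]
contact_force: [-0.2, -1.0, -1.0]
grip_width: 26.5
```

```bash
python3 - <<'E'
from h import *
P,y,R,o=pose(); print(P,y,o["t"],o["contact_force"],o["grip_width"],o["joint_pos"].round(2))
plan(P,y,[574.9,25.3,83],y,-1,8)
p,d=read_camera("wrist"); cv2.imwrite("pics/w6.png",p[:,:,::-1])
t,d=read_camera("top"); print(needle_top(np.array([536.5,-94.]),t)); cv2.imwrite("pics/t6.png",t[:,:,::-1])
E
```

```text
[574.40433157  26.59288374 198.12282961] 174.39263304807892 7.6667 [-0.20116039 -0.98019003 -1.02491637] 26.508609643929574 [ 0.39  0.22 -0.25 -0.   -1.1  -0.48]
0.36 -0 -0 -0 0 0 -1; 0.36 -0 -0 -0 0 0 -1; 0.36 -0 -0.01 -0 0 0 -1; 0.36 -0 -0 -0 0 0 -1; 0.36 -0 -0.01 -0 0 0 -1; 0.36 -0.01 -0 -0 0 0 -1; 0.36 -0 -0.01 -0 0 0 -1; 0.36 -0.01 -0 -0 0 0 -1
[575.08325041  25.32045724  82.92282961] 174.39263304807892
(np.float64(0.2746994712635271), array([-10.8,   3.6]), 48)
```

View pics/w6.png

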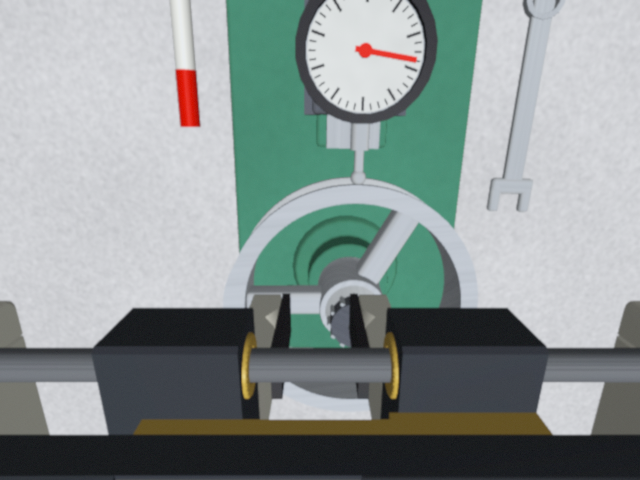

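The wrist picture shows the plunger ball on the rim at (358,178) and the dial at (365,50), reading a quarter turn. The window under the fingers is open, so I'll go in.

Request:
{"fn": "play_rows", "kwargs": {
  "motion": "0 0 0 0 0 0 -1; 0 0 0 0 0 0 -1; 0 0 0 0 0 0 -1; 0.4 0 0 0 0 0 -1; 0.6 0 -0.02 0 0 0 -1; 0.6 0 0 0 0 0 -1; 0.6 0 -0.01 0 0 0 -1; 0.4 -0.01 0 0 0 0 -1; 0.28 -0.01 0 0 0 0 -1; 0 0 0 0 0 0 -1"
}}

```text
t: 8.6
ee_pos: [574.0, 23.5, 81.5]
tool_rot: [1.943, 1.567, -2.87]
contact_force: [-0.1, -0.4, -0.1]
grip_width: 0.4
```

```bash
cat >> h.py <<'E'
H=np.array([552.5,72.2])
def st():
    P,y,R,o=pose(); q=P[:2]-H
    print("t%.2f ang %.1f r %.1f z %.1f F"%(o["t"],np.degrees(np.arctan2(q[1],q[0]))%360,np.hypot(*q),P[2]),o["contact_force"].round(1),"needle",end=" ")
    n=needle_top(np.array([536.5,-94.])); print("%.3f"%n[0],n[2])
def arc(a0,a1,step=5,r=52,yaw=None):
    P,y,R,o=pose(); y=np.radians(y); ty=np.array([np.cos(y),np.sin(y)]); tz=np.array([np.sin(y),-np.cos(y)])
    C=P[:2]; s=np.sign(a1-a0); out=[]
    for a in np.arange(a0+s*step,a1+s*.1,s*step):
        T=H+r*np.array([np.cos(np.radians(a)),np.sin(np.radians(a))]); d=(T-C)/40; v=np.round([d@ty,d@tz],2)
        C=C+40*(v[0]*ty+v[1]*tz); out.append(f"0 {v[0]:g} {v[1]:g} 0 0 0 -1")
    for i in range(0,len(out),6): print("; ".join(out[i:i+6]))
E
python3 - <<'E'
from h import *
st(); print(observe()["grip_width"]); arc(-64.5,-64.5+360)
E
```

```text
t8.60 ang 293.9 r 53.2 z 81.5 F [-0.1 -0.4 -0.1] needle 0.275 48
0.39049749280096896
0 -0.09 0.1 0 0 0 -1; 0 -0.09 0.07 0 0 0 -1; 0 -0.08 0.08 0 0 0 -1; 0 -0.07 0.08 0 0 0 -1; 0 -0.07 0.1 0 0 0 -1; 0 -0.06 0.09 0 0 0 -1
0 -0.05 0.1 0 0 0 -1; 0 -0.04 0.11 0 0 0 -1; 0 -0.03 0.11 0 0 0 -1; 0 -0.03 0.11 0 0 0 -1; 0 -0.01 0.11 0 0 0 -1; 0 -0 0.12 0 0 0 -1
0 0.01 0.11 0 0 0 -1; 0 0.01 0.11 0 0 0 -1; 0 0.03 0.11 0 0 0 -1; 0 0.04 0.11 0 0 0 -1; 0 0.04 0.1 0 0 0 -1; 0 0.06 0.1 0 0 0 -1
0 0.06 0.1 0 0 0 -1; 0 0.07 0.09 0 0 0 -1; 0 0.08 0.08 0 0 0 -1; 0 0.08 0.07 0 0 0 -1; 0 0.1 0.07 0 0 0 -1; 0 0.09 0.06 0 0 0 -1
0 0.1 0.05 0 0 0 -1; 0 0.11 0.04 0 0 0 -1; 0 0.11 0.03 0 0 0 -1; 0 0.11 0.02 0 0 0 -1; 0 0.11 0.02 0 0 0 -1; 0 0.12 -0 0 0 0 -1
0 0.11 -0.01 0 0 0 -1; 0 0.11 -0.02 0 0 0 -1; 0 0.11 -0.02 0 0 0 -1; 0 0.11 -0.04 0 0 0 -1; 0 0.1 -0.05 0 0 0 -1; 0 0.1 -0.05 0 0 0 -1
0 0.1 -0.06 0 0 0 -1; 0 0.09 -0.07 0 0 0 -1; 0 0.08 -0.08 0 0 0 -1; 0 0.07 -0.09 0 0 0 -1; 0 0.07 -0.09 0 0 0 -1; 0 0.06 -0.1 0 0 0 -1
0 0.05 -0.1 0 0 0 -1; 0 0.04 -0.1 0 0 0 -1; 0 0.03 -0.11 0 0 0 -1; 0 0.02 -0.11 0 0 0 -1; 0 0.02 -0.12 0 0 0 -1; 0 -0 -0.11 0 0 0 -1
0 -0.01 -0.11 0 0 0 -1; 0 -0.02 -0.12 0 0 0 -1; 0 -0.02 -0.11 0 0 0 -1; 0 -0.04 -0.1 0 0 0 -1; 0 -0.05 -0.11 0 0 0 -1; 0 -0.05 -0.1 0 0 0 -1
0 -0.06 -0.09 0 0 0 -1; 0 -0.07 -0.09 0 0 0 -1; 0 -0.08 -0.08 0 0 0 -1; 0 -0.09 -0.08 0 0 0 -1; 0 -0.09 -0.06 0 0 0 -1; 0 -0.1 -0.06 0 0 0 -1
0 -0.1 -0.05 0 0 0 -1; 0 -0.1 -0.04 0 0 0 -1; 0 -0.11 -0.03 0 0 0 -1; 0 -0.11 -0.03 0 0 0 -1; 0 -0.12 -0.01 0 0 0 -1; 0 -0.11 -0 0 0 0 -1
0 -0.11 0.01 0 0 0 -1; 0 -0.11 0.01 0 0 0 -1; 0 -0.11 0.03 0 0 0 -1; 0 -0.11 0.04 0 0 0 -1; 0 -0.11 0.04 0 0 0 -1; 0 -0.1 0.06 0 0 0 -1
```

Request:
{"fn": "play_rows", "kwargs": {
  "motion": "0 -0.09 0.1 0 0 0 -1; 0 -0.09 0.07 0 0 0 -1; 0 -0.08 0.08 0 0 0 -1; 0 -0.07 0.08 0 0 0 -1; 0 -0.07 0.1 0 0 0 -1; 0 -0.06 0.09 0 0 0 -1"
}}

```text
t: 9.15
ee_pos: [596.3, 43.7, 84.1]
tool_rot: [-1.099, 1.57, 0.373]
contact_force: [-0.1, 0.2, -0.7]
grip_width: 0.5
```

```bash
python3 -c "from h import *; st()"
```

```text
t9.15 ang 327.0 r 52.3 z 84.1 F [-0.1  0.2 -0.7] needle 0.275 48
```

Request:
{"fn": "play_rows", "kwargs": {
  "motion": "0 -0.05 0.1 0 0 0 -1; 0 -0.04 0.11 0 0 0 -1; 0 -0.03 0.11 0 0 0 -1"
}}

```text
t: 9.45
ee_pos: [600.8, 53.9, 83.6]
tool_rot: [2.477, 1.567, -2.335]
contact_force: [-1.9, -12.1, 2.7]
grip_width: 0.3
```

```bash
python3 -c "from h import *; st()"
```

```text
t9.45 ang 339.2 r 51.6 z 83.6 F [ -1.9 -12.1   2.7] needle 0.269 46
```

Request:
{"fn": "play_rows", "kwargs": {
  "motion": "0 -0.03 0.11 0 0 0 -1; 0 -0.01 0.11 0 0 0 -1; 0 0 0.12 0 0 0 -1"
}}

```text
t: 9.75
ee_pos: [602.6, 66.3, 83.3]
tool_rot: [2.342, 1.565, -2.471]
contact_force: [-3.0, -10.4, 2.7]
grip_width: 0.6
```

```bash
python3 -c "from h import *; st()"
```

```text
t9.75 ang 353.3 r 50.5 z 83.3 F [ -3.  -10.4   2.7] needle 0.259 47
```

Request:
{"fn": "play_rows", "kwargs": {
  "motion": "0 0.01 0.11 0 0 0 -1; 0 0.01 0.11 0 0 0 -1; 0 0.03 0.11 0 0 0 -1"
}}

```text
t: 10.05
ee_pos: [602.8, 80.0, 83.2]
tool_rot: [2.475, 1.566, -2.337]
contact_force: [0.4, -10.2, -0.4]
grip_width: 0.6
```

```bash
python3 -c "from h import *; st()"
```

```text
t10.05 ang 8.8 r 50.9 z 83.2 F [  0.4 -10.2  -0.4] needle 0.269 47
```

Request:
{"fn": "play_rows", "kwargs": {
  "motion": "0 0.04 0.11 0 0 0 -1; 0 0.04 0.1 0 0 0 -1; 0 0.06 0.1 0 0 0 -1"
}}

```text
t: 10.35
ee_pos: [599.9, 93.7, 83.7]
tool_rot: [3.045, 1.569, -1.767]
contact_force: [2.7, -7.4, -0.2]
grip_width: 0.7
```

```bash
python3 -c "from h import *; st()"
```

```text
t10.35 ang 24.5 r 52.0 z 83.7 F [ 2.7 -7.4 -0.2] needle 0.251 47
```

Request:
{"fn": "play_rows", "kwargs": {
  "motion": "0 0.06 0.1 0 0 0 -1; 0 0.07 0.09 0 0 0 -1; 0 0.08 0.08 0 0 0 -1"
}}

```text
t: 10.65
ee_pos: [593.4, 106.1, 84.1]
tool_rot: [-1.923, 1.569, -0.452]
contact_force: [5.7, -6.1, -0.2]
grip_width: 0.5
```

```bash
python3 -c "from h import *; st()"
```

```text
t10.65 ang 39.7 r 53.2 z 84.1 F [ 5.7 -6.1 -0.2] needle 0.269 46
```

Request:
{"fn": "play_rows", "kwargs": {
  "motion": "0 0.08 0.07 0 0 0 -1; 0 0.1 0.07 0 0 0 -1; 0 0.09 0.06 0 0 0 -1"
}}

```text
t: 10.95
ee_pos: [583.9, 115.7, 84.4]
tool_rot: [-1.42, 1.568, 0.051]
contact_force: [7.4, -7.0, -0.7]
grip_width: 0.5
```

```bash
python3 -c "from h import *; st()"
```

```text
t10.95 ang 54.1 r 53.6 z 84.4 F [ 7.4 -7.  -0.7] needle 0.270 47
```

Request:
{"fn": "play_rows", "kwargs": {
  "motion": "0 0.1 0.05 0 0 0 -1; 0 0.11 0.04 0 0 0 -1; 0 0.11 0.03 0 0 0 -1"
}}

```text
t: 11.25
ee_pos: [572.9, 122.2, 84.8]
tool_rot: [-1.277, 1.566, 0.195]
contact_force: [9.4, -4.7, -1.3]
grip_width: 0.3
```

```bash
python3 -c "from h import *; st()"
```

```text
t11.25 ang 67.8 r 54.0 z 84.8 F [ 9.4 -4.7 -1.3] needle 0.284 47
```

Request:
{"fn": "play_rows", "kwargs": {
  "motion": "0 0.11 0.02 0 0 0 -1; 0 0.11 0.02 0 0 0 -1; 0 0.12 0 0 0 0 -1"
}}

```text
t: 11.55
ee_pos: [560.4, 126.0, 85.2]
tool_rot: [-1.144, 1.564, 0.329]
contact_force: [10.5, -2.5, -0.5]
grip_width: 0.8
```

```bash
python3 -c "
from h import *; st(); P,y,R,o=pose(); print(y); q=P[:2]-H; a=round(float(np.degrees(np.arctan2(q[1],q[0])))); arc(a,a+90)"
```

```text
t11.55 ang 81.7 r 54.4 z 85.2 F [10.5 -2.5 -0.5] needle 0.362 47
174.33596084783656
0 0.11 -0.06 0 0 0 -1; 0 0.12 -0.01 0 0 0 -1; 0 0.11 -0.02 0 0 0 -1; 0 0.11 -0.03 0 0 0 -1; 0 0.1 -0.04 0 0 0 -1; 0 0.1 -0.05 0 0 0 -1
0 0.1 -0.06 0 0 0 -1; 0 0.09 -0.07 0 0 0 -1; 0 0.09 -0.07 0 0 0 -1; 0 0.08 -0.09 0 0 0 -1; 0 0.07 -0.08 0 0 0 -1; 0 0.06 -0.1 0 0 0 -1
0 0.06 -0.1 0 0 0 -1; 0 0.04 -0.1 0 0 0 -1; 0 0.04 -0.11 0 0 0 -1; 0 0.03 -0.11 0 0 0 -1; 0 0.01 -0.11 0 0 0 -1; 0 0.01 -0.11 0 0 0 -1
```

A bend is coming up: the needle has risen to 0.362.

Request:
{"fn": "play_rows", "kwargs": {
  "motion": "0 0.11 -0.04 0 0 0 -1; 0 0.12 -0.01 0 0 0 -1"
}}

```text
t: 11.77
ee_pos: [551.2, 125.3, 85.3]
tool_rot: [-1.068, 1.563, 0.404]
contact_force: [8.7, -0.0, 0.0]
grip_width: 0.3
```

```bash
python3 -c "from h import *; st()"
```

```text
t11.77 ang 91.5 r 53.1 z 85.3 F [ 8.7 -0.   0. ] needle 0.377 48
```

Request:
{"fn": "play_rows", "kwargs": {
  "motion": "0 0.11 -0.02 0 0 0 -1; 0 0.11 -0.03 0 0 0 -1"
}}

```text
t: 11.98
ee_pos: [541.9, 124.5, 85.2]
tool_rot: [-1.006, 1.563, 0.466]
contact_force: [7.8, 0.8, -0.2]
grip_width: 0.2
```

```bash
python3 -c "from h import *; st()"
```

```text
t11.98 ang 101.4 r 53.4 z 85.2 F [ 7.8  0.8 -0.2] needle 0.369 44
```

Request:
{"fn": "play_rows", "kwargs": {
  "motion": "0 0.1 -0.04 0 0 0 -1; 0 0.1 -0.05 0 0 0 -1"
}}

```text
t: 12.2
ee_pos: [533.1, 121.6, 85.0]
tool_rot: [-0.963, 1.565, 0.509]
contact_force: [6.3, 1.2, 0.2]
grip_width: 0.5
```

```bash
python3 -c "from h import *; st()"
```

```text
t12.20 ang 111.5 r 53.1 z 85.0 F [6.3 1.2 0.2] needle 0.330 45
```

Request:
{"fn": "play_rows", "kwargs": {
  "motion": "0 0.1 -0.06 0 0 0 -1; 0 0.09 -0.07 0 0 0 -1"
}}

```text
t: 12.42
ee_pos: [524.2, 116.9, 84.6]
tool_rot: [-0.913, 1.566, 0.559]
contact_force: [6.2, 3.2, -0.0]
grip_width: 0.3
```

```bash
python3 -c "from h import *; st()"
```

```text
t12.42 ang 122.3 r 52.9 z 84.6 F [ 6.2  3.2 -0. ] needle 0.272 48
```

That peak was only 0.105 turn (2.1 mm), so it is the lesser bend. I'll carry on round.

Request:
{"fn": "play_rows", "kwargs": {
  "motion": "0 0.09 -0.07 0 0 0 -1; 0 0.08 -0.09 0 0 0 -1; 0 0.07 -0.08 0 0 0 -1"
}}

```text
t: 12.72
ee_pos: [513.1, 108.0, 84.3]
tool_rot: [-0.84, 1.567, 0.632]
contact_force: [4.2, 3.8, 0.1]
grip_width: 0.7
```

```bash
python3 -c "from h import *; st()"
```

```text
t12.72 ang 137.8 r 53.2 z 84.3 F [4.2 3.8 0.1] needle 0.272 50
```

Request:
{"fn": "play_rows", "kwargs": {
  "motion": "0 0.06 -0.1 0 0 0 -1; 0 0.06 -0.1 0 0 0 -1; 0 0.04 -0.1 0 0 0 -1"
}}

```text
t: 13.02
ee_pos: [505.8, 97.0, 84.3]
tool_rot: [-0.794, 1.567, 0.677]
contact_force: [5.7, 7.0, -1.8]
grip_width: 0.7
```

```bash
python3 -c "from h import *; st()"
```

```text
t13.02 ang 152.0 r 52.9 z 84.3 F [ 5.7  7.  -1.8] needle 0.253 48
```

Request:
{"fn": "play_rows", "kwargs": {
  "motion": "0 0.04 -0.11 0 0 0 -1; 0 0.03 -0.11 0 0 0 -1; 0 0.01 -0.11 0 0 0 -1"
}}

```text
t: 13.32
ee_pos: [501.5, 84.6, 84.4]
tool_rot: [-0.771, 1.566, 0.701]
contact_force: [3.0, 8.2, -0.1]
grip_width: 0.5
```

```bash
python3 -c "
from h import *; st(); P,y,R,o=pose(); print(y); q=P[:2]-H; a=round(float(np.degrees(np.arctan2(q[1],q[0])))); arc(a,a+180)"
```

```text
t13.32 ang 166.3 r 52.5 z 84.4 F [ 3.   8.2 -0.1] needle 0.272 48
174.31933298271124
0 -0.02 -0.12 0 0 0 -1; 0 -0.01 -0.11 0 0 0 -1; 0 -0.01 -0.12 0 0 0 -1; 0 -0.02 -0.11 0 0 0 -1; 0 -0.03 -0.11 0 0 0 -1; 0 -0.04 -0.1 0 0 0 -1
0 -0.05 -0.1 0 0 0 -1; 0 -0.06 -0.1 0 0 0 -1; 0 -0.07 -0.09 0 0 0 -1; 0 -0.07 -0.09 0 0 0 -1; 0 -0.09 -0.08 0 0 0 -1; 0 -0.08 -0.07 0 0 0 -1
0 -0.1 -0.06 0 0 0 -1; 0 -0.1 -0.06 0 0 0 -1; 0 -0.1 -0.04 0 0 0 -1; 0 -0.11 -0.04 0 0 0 -1; 0 -0.11 -0.02 0 0 0 -1; 0 -0.11 -0.02 0 0 0 -1
0 -0.11 -0.01 0 0 0 -1; 0 -0.12 0 0 0 0 -1; 0 -0.11 0.01 0 0 0 -1; 0 -0.11 0.03 0 0 0 -1; 0 -0.11 0.03 0 0 0 -1; 0 -0.11 0.04 0 0 0 -1
0 -0.1 0.05 0 0 0 -1; 0 -0.09 0.06 0 0 0 -1; 0 -0.1 0.07 0 0 0 -1; 0 -0.08 0.07 0 0 0 -1; 0 -0.08 0.08 0 0 0 -1; 0 -0.07 0.09 0 0 0 -1
0 -0.06 0.09 0 0 0 -1; 0 -0.06 0.1 0 0 0 -1; 0 -0.05 0.11 0 0 0 -1; 0 -0.03 0.1 0 0 0 -1; 0 -0.03 0.11 0 0 0 -1; 0 -0.02 0.12 0 0 0 -1
```

Request:
{"fn": "play_rows", "kwargs": {
  "motion": "0 -0.01 -0.12 0 0 0 -1; 0 -0.01 -0.11 0 0 0 -1; 0 -0.01 -0.12 0 0 0 -1"
}}

```text
t: 13.62
ee_pos: [500.3, 70.1, 84.0]
tool_rot: [-0.511, 1.568, 0.96]
contact_force: [1.2, 8.7, 0.4]
grip_width: 0.8
```

```bash
python3 -c "from h import *; st()"
```

```text
t13.62 ang 182.3 r 52.3 z 84.0 F [1.2 8.7 0.4] needle 0.265 48
```

Request:
{"fn": "play_rows", "kwargs": {
  "motion": "0 -0.02 -0.11 0 0 0 -1; 0 -0.03 -0.11 0 0 0 -1; 0 -0.04 -0.1 0 0 0 -1"
}}

```text
t: 13.92
ee_pos: [501.2, 56.0, 83.4]
tool_rot: [0.904, 1.569, 2.375]
contact_force: [-0.7, 6.7, 0.7]
grip_width: 0.5
```

```bash
python3 -c "from h import *; st()"
```

```text
t13.92 ang 197.5 r 53.8 z 83.4 F [-0.7  6.7  0.7] needle 0.269 48
```

Request:
{"fn": "play_rows", "kwargs": {
  "motion": "0 -0.05 -0.1 0 0 0 -1; 0 -0.06 -0.1 0 0 0 -1; 0 -0.07 -0.09 0 0 0 -1"
}}

```text
t: 14.22
ee_pos: [506.5, 43.5, 83.2]
tool_rot: [1.415, 1.568, 2.885]
contact_force: [-2.7, 7.9, 1.2]
grip_width: 0.6
```

```bash
python3 -c "from h import *; st()"
```

```text
t14.22 ang 211.9 r 54.2 z 83.2 F [-2.7  7.9  1.2] needle 0.388 47
```

Request:
{"fn": "play_rows", "kwargs": {
  "motion": "0 -0.07 -0.09 0 0 0 -1; 0 -0.09 -0.08 0 0 0 -1; 0 -0.08 -0.07 0 0 0 -1"
}}

```text
t: 14.52
ee_pos: [514.5, 32.5, 83.0]
tool_rot: [1.726, 1.567, -3.086]
contact_force: [-2.9, 5.6, 0.7]
grip_width: 0.5
```

```bash
python3 -c "from h import *; st()"
```

```text
t14.52 ang 226.3 r 54.9 z 83.0 F [-2.9  5.6  0.7] needle 0.455 46
```

The needle is at 0.455 and still rising: this is the highest bend, and the profile puts its peak about 6–8° further on. I'll go in small steps.

Request:
{"fn": "play_rows", "kwargs": {
  "motion": "0 -0.07 -0.05 0 0 0 -1; 0 0 0 0 0 0 -1"
}}

```text
t: 14.73
ee_pos: [517.7, 29.7, 83.1]
tool_rot: [2.039, 1.568, -2.773]
contact_force: [-0.6, 0.8, -1.6]
grip_width: 0.2
```

```bash
python3 -c "from h import *; st()"
```

```text
t14.73 ang 230.7 r 54.9 z 83.1 F [-0.6  0.8 -1.6] needle 0.465 46
```

Request:
{"fn": "play_rows", "kwargs": {
  "motion": "0 -0.07 -0.04 0 0 0 -1; 0 0 0 0 0 0 -1"
}}

```text
t: 14.95
ee_pos: [520.9, 28.1, 83.4]
tool_rot: [2.084, 1.569, -2.728]
contact_force: [-1.6, 0.3, 0.2]
grip_width: 0.2
```

```bash
python3 -c "from h import *; st()"
```

```text
t14.95 ang 234.4 r 54.3 z 83.4 F [-1.6  0.3  0.2] needle 0.468 48
```

Request:
{"fn": "play_rows", "kwargs": {
  "motion": "0 0.09 0.06 0 0 0 -1; 0 0.09 0.06 0 0 0 -1; -0.3 0 0 0 0 0 -1; -0.6 0 0 0 0 0 -1; -0.8 0 0 0 0 0 -1; -0.8 0 0 0 0 0 -1; -0.5 0 0 0 0 0 -1; 0 0 0 0 0 0 -1; 0 0 0 0 0 0 -1"
}}

```text
t: 15.75
ee_pos: [515.3, 34.4, 205.2]
tool_rot: [-1.082, 1.567, 0.389]
contact_force: [0.2, -0.7, -0.5]
grip_width: 0.6
```

```bash
python3 - <<'E'
from h import *
st(); print(needle(np.array([536.5,-94.])))
p,d=read_camera("wrist"); cv2.imwrite("pics/w7.png",p[:,:,::-1])
E
```

```text
t15.75 ang 225.4 r 53.0 z 205.2 F [ 0.2 -0.7 -0.5] needle 0.468 49
(np.float64(0.4766270650435934), array([-6.7, 25. ]), 10)
```

View pics/w7.png

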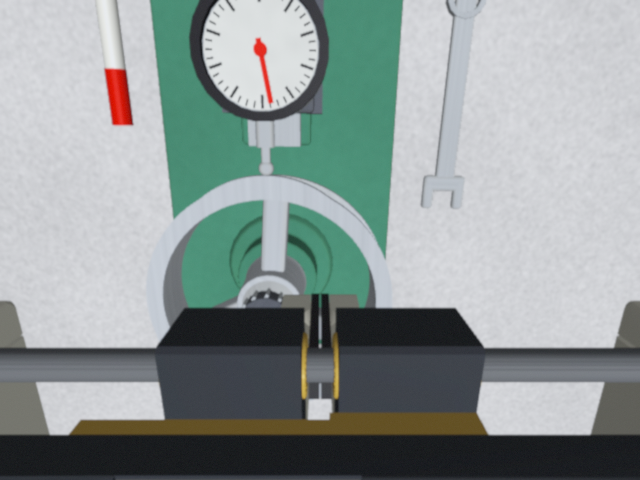

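The wrist picture shows the needle at (270,102) from the pivot at (260,48), about 0.47 turn, with the ball still on the rim at (266,170). That is about 3.9 mm of rise of an expected 4, and the gripper is clear. I'll hand in.

```bash
python3 -c "
from plant import *
print(finish_job())"
```

```text
the job is handed in; nothing more can be done
None
```

I handed the job in at about 16 s. The wheel is standing with its highest spot at the plunger, as far as the needle shows.

- **Indicator:** I gripped the post and slid the carriage up until the needle read about 0.275 turn (side camera 0.279, top camera 0.275). Then I let go.
- **Finding the spot:** With closed fingers I pushed a spoke round roughly 260° anticlockwise. The true flange mostly read about 0.27 turn. The lesser bend peaked at 0.377 turn (about 2.1 mm). The main bend then rose to 0.468 turn (about 3.9 mm of the expected 4 mm), and I left the wheel there. I did not turn the last 100° or so, as both described bends had already shown up.
- **Last checks:** After I lifted clear, the needle stayed at 0.468 turn (top camera), 0.477 (side) and about 0.47 (wrist). That is about 9.4 mm of plunger travel, within the 3 to 13 mm allowed and well short of bottoming. The plunger ball is still on the rim, and the robot touches nothing.

- **Peak not crossed:** I did not turn past the peak to see the needle fall. The placing rests on the needle height and the fitted profile, which put it within about 4° of the peak.
- **Needle noise:** Single top-camera readings during the sweep scattered by up to 0.02 turn.
- **Bystanders:** I did not measure them at the end. The marker and spanner looked undisturbed in the last wrist picture, and the arm showed no unexpected contact forces.

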